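# Take a traction weight off a safety hook with a sprung keeper

## Robot

A 7-joint arm with a two-finger parallel gripper is mounted at the origin on a cart in front of the work surface, level with it; the furniture and walls round the work are solid. World frame = base frame: x ahead of the robot, y to its left, z up, the work surface at z = 0. Lengths are in m, angles in degrees, forces in N, time in s.
With the tool pointing down it reaches from about 0.425 to 0.875 m from the base axis. Payload 4.7 kg.
Tool frame: the origin (TCP) lies midway between the tips of the shut fingers; the grasp point (between the pads) lies 19 mm behind it (env.grip_point_offset is the distance from the TCP to the grasp point, in m); z points along the fingers, y is the line along which they close (so a half turn about z gives the same grasp; the last joint's range is limited). The gripper opens to 87 mm and grips with 3 to 60 N. Pads are 19 mm wide; open, the fingers measure 117 mm over their backs; the gripper's body (75 mm by 190 mm) begins 51 mm behind the grasp point.
Start: joints at [68.875, 18.392, -4.016, 83.108, 1.295, 78.541, -3.26], TCP at [0.243, -0.603, 0.223] pointing down, gripper open.
Joint ranges: [-163.93, 163.93], [-17.29, 119.83], [-79.2, 71.16], [3.27, 140.29], [-89.18, 269.18], [5.43, 117.66], [-154.24, 154.24]. Speed limits (degrees/s): [147.25, 147.25, 180, 180, 180, 180, 180].

## Interface

Orientations are given as [roll, pitch, yaw] about the fixed x, y, z axes, in that order (R = Rz(yaw) Ry(pitch) Rx(roll)).
In Python, from cell import env gives the robot as it stands.
- The arm moves only by the shell command python3 -m jog 'ROWS' [FORCE]. ROWS is JSON, a list of rows, each a list of 7 numbers: the shift along the tool's x, y, z in m, then the turn, a rotation vector about the tool's x, y, z in rad, then the finger opening in m, from 0 to 0.087. A call has 1 to 12 rows; each row shifts and turns the commanded pose from where the row before left it, along the tool's axes as they then stand; what a row does not reach is not made up. A row lasts 1/12 s, in which the tool goes at most 41.7 mm and 7.16 degrees, less where a joint would pass 70% of its speed; a pose out of reach is approached as far as the arm can. A call is refused whole if a number of a shift passes 0.0417 or a number of a turn 0.125, either way. A call with a gripper value outside its range is refused whole. The fingers move at their own pace and stop on an object; FORCE is the grip in N (left out, the last holds). Time passes only in rows, so rows that do not move let the fingers close. It gives the time, the measured TCP pose, the force, the opening and the grip force at its end, in the units of the state.
- env.get_obs(): the state, without advancing time (a new reading comes with each control period).
- env.read_camera(name): name is "scene" or "top" or "wrist"; returns the picture (480x640x3 uint8, blue, green, red); there is no depth.
- env.get_calibration(name): a dict with "fov_y" (degrees; the focal length in pixels is half the picture's height over the tangent of half this angle, whatever the lens; pixels are square), "cx", "cy" (the principal point, pixels), "pose" (4x4, takes a point from camera to world coordinates). Camera axes: x right, y up, looking along -z (the intrinsics and any distortion apply to the point x, -y, -z); pixel columns grow to the right and rows downward; lengths in m; the calibration is good to about 2 mm. A picture is of the moment at which its call begins: read the wrist's pose just before it. get_calibration takes no time and is no camera call; for the wrist camera it gives the pose at the moment of the call.
- env.sign_off(): hands the job in; it is judged then, once.
The state is a dict: "time_s": time; "qpos": joint angles; "joint_velocities": joint speeds; "effort": joint torques, N m; "tool_pos": TCP position; "tool_rot": TCP orientation; "force": force on the tool from outside, world axes, zero at the start; "wrist_torque": the same for the moment, N m; "grip_width": finger opening in m; "grasp_force": force on a finger pad.
Only numpy, scipy, OpenCV 4.12 (cv2) and the standard library are available. Lean on these libraries where they do the work, as an engineer would, in place of code of your own. Each camera call takes 0.05 s, during which the arm holds its last target. There are 200 camera calls.

## Task

Take the traction weight off the safety hook by its grip: press the hook's sprung keeper fully open with the weight's own rung (not with the fingers), lift the rung out past the beak while the keeper is pressed back, and while moving it never press or pull it against the hook with more than 14 N. Then set the weight down gently, standing upright inside the white square dish, and leave the tape roll and the brown vial where they are.

Things in the scene. Friction and masses are not known exactly. Their poses are not given: they have to be found in the camera images.
- hook_stand: Fixed stand: grey base plate 165 x 110 x 10 mm, steel post 24 mm square (centre at x = +97 mm), and from it, towards -x (the robot's side), a steel hook arm 12 mm wide and 14 mm thick. Nothing is higher than 196 mm. Origin on the worktop below the weight's rung as it hangs (within 1 mm); +x points to the post, z up. The arm passes through the weight's frame.
- bowl (a point): Middle of the hook's flat bowl floor, 170 mm above the worktop, for the hook's foremost setting; axes as the stand's. The hook is clamped tight in the post, anywhere from this setting to 26 mm farther back (+x), and no reading tells where: its stop must be felt. Beak, stop and hinge points move back with it. Front wall 19 mm before the bowl's middle, 20 mm high.
- beak_end (a point): Foremost setting of the end of the beak that runs back from the front wall over the bowl: at x = +15 mm from the bowl, underside 12.5 mm above its floor, a nose at its end down to 10.5 mm, top 20 mm up. The rung must pass behind it. With its centre 32 mm or more above the floor the rung is over beak and keeper and the weight comes off towards -x.
- stop_face (a point): Foremost setting of the front face of the keeper when pressed fully back against its rigid stop, at rung height: x = +24.2 mm from the bowl. From beak to this face the throat is then 9.2 mm wide for the 8 mm rung, open straight upwards. Shut, the keeper's face at rung height is at x = +20 mm.
- keeper_hinge (a point): Foremost setting of the hinge of the keeper, a dark sprung flap 11 mm wide, 26.7 mm behind and 8 mm below the bowl floor. Shut, it leans forward on the beak's end, top 26 mm above the floor; open, it stands upright on its stop. On the rung low in the bowl it presses back with about 4 N at first and 8 N fully open, less with the rung higher; then the stop is felt as a steep rise.
- traction_weight: Loose weight, 0.25 to 0.45 kg: steel cylinder 56 mm across, 50 mm high, under an upright frame of two 6 mm rods 44 mm apart along its y; 209 mm high in all. Origin at the centre of the underside, z up, x along the stand's x as it hangs, rung in the bowl, underside 35 mm above the worktop, the hook's arm between rung and cylinder (80 mm free below the rung).
- rung (a point): Middle of the weight's rung, a round steel bar 8 mm in diameter along the weight's y axis, 139 mm above its underside, 44 mm between the rods. It lies loose on the floor of the bowl.
- grip (a point): Middle of the grip bar at the top of the weight's frame, 199 mm above its underside and 60 mm above the rung: 56 mm along the weight's y, 20 mm high, 12 mm thick along x with flat faces, to be gripped from above with the fingers closing along the weight's x, gently while it hangs.
- square_dish: Loose white dish 118 x 144 x 55 mm (long side along its y), inside about 98 x 124 mm at the rim and 86 x 112 mm at the floor, floor 3 mm thick. Origin at the centre of its underside.
- tape_roll: Bystander: roll of tape lying flat, 67 mm across, 25 mm high. Origin at the centre of its underside.
- brown_vial: Bystander: small brown vial standing, 30 mm across, 49 mm high. Origin at the centre of its underside.

How it is judged (in metres and radians):
On the way, in this order (a step that is already met when the one before it is completed fails the run):
1. the rung is in the throat between beak and pressed-back keeper: its middle 11 to 24 mm above the bowl's floor, 15 to 51 mm behind the foremost bowl point, and touching (z of rung in the frame of bowl between 0.011 and 0.024 m and x of rung in the frame of bowl between 0.015 and 0.051 m and contact force between traction_weight and hook_stand above 0.3 N), for 0.05 s.
2. the weight is off: its rung 55 mm or more before (-x of) the stand's origin, and nothing of it touches the stand (x of rung in the frame of hook_stand below -0.055 m and contact force between traction_weight and hook_stand below 0.1 N), for 0.1 s.
At the end, for the whole second after the job is handed in: The weight stands upright (within 0.1 rad) and at rest on the floor of the square dish, within 40 mm of its middle, the dish flat on the worktop; the weight is clear of the stand (angle between traction_weight's own z axis and vertical below 0.1 rad and z of traction_weight in the frame of square_dish between -0.002 and 0.008 m and horizontal distance between traction_weight and square_dish below 0.04 m and angle between square_dish's own z axis and vertical below 0.05 rad and height (world z) of square_dish below 0.005 m and linear speed of traction_weight below 0.02 m/s and contact force between traction_weight and hook_stand below 0.1 N); the robot touches nothing.
It fails at once if the weight is forced against the hook, keeper or stand with more than 14 N once its rung has been moved 2 mm (contact force between traction_weight and hook_stand above 14 N and distance of rung from where it was at the start of the episode above 0.002 m).
It fails at once if the weight is forced against the hook, keeper or stand with more than 25 N at any time (contact force between traction_weight and hook_stand above 25 N).
It fails at once if the fingers press on the stand, hook or keeper (more than 2 N) (contact force between the fingers and hook_stand above 2 N).
It fails at once if the weight is dropped or driven into the dish with more than 40 N (contact force between traction_weight and square_dish above 40 N).
It fails at once if the tape roll or the brown vial is moved more than 20 mm (distance of any of tape_roll, brown_vial from where it was at the start of the episode above 0.02 m).
It also fails if it takes over 64 s, if anything falls off the work surface, if the arm or the gripper's body presses on something with over 40 N, if the wrist force passes 120 N, or if a joint passes its speed limit or range.

## Working session

There is one attempt and no reset: what is moved stays moved. The work goes in short steps, Python scripts to look and compute and a shell command to move; the robot and the scene stay as the last step left them, time stands still between calls to the robot, and variables do not carry over. Pictures are saved under pics/ and viewed, at most 10 in all, crops included, and the job is handed in when it is done.

```bash
ls; mkdir -p pics; python3 - <<'E'
from cell import env
import cv2,numpy as np
np.set_printoptions(precision=4,suppress=True)
o=env.get_obs();print(o)
a=env.read_camera("scene");b=env.read_camera("top")
for n in("scene","top","wrist"):print(n,env.get_calibration(n))
cv2.imwrite("pics/scene0.png",a);cv2.imwrite("pics/top0.png",b)
E
```

```text
pics
{'time_s': 0.0, 'qpos': array([68.8754, 18.4385, -4.015 , 83.1733,  1.2948, 78.5408, -3.2619]), 'joint_velocities': array([-0.0521, -0.0148,  0.0389, -0.0579, -0.0325, -0.0385,  0.1108]), 'effort': array([  0.0003, -49.1291,  -0.4033, -31.2522,  -0.0638,   0.0438,
         0.0002]), 'tool_pos': array([ 0.2425, -0.6025,  0.2215]), 'tool_rot': array([-179.8926,    0.0056,   21.932 ]), 'force': array([-0.0238, -0.0998, -0.0563]), 'wrist_torque': array([-0.0167, -0.0027, -0.0179]), 'grasp_force': 0.0, 'grip_width': 0.08679152701255198}
scene {'fov_y': 45.65275045843627, 'cx': 339.0816606516457, 'cy': 242.46451686666148, 'pose': array([[-0.711 ,  0.4333, -0.5538, -0.1125],
       [-0.703 , -0.4555,  0.5462,  0.7156],
       [-0.0156,  0.7776,  0.6285,  0.9329],
       [ 0.    ,  0.    ,  0.    ,  1.    ]])}
top {'fov_y': 45.32477207962793, 'cx': 323.82660720251806, 'cy': 241.54264301865922, 'pose': array([[-0.0086,  0.9896, -0.1433,  0.3646],
       [-0.9994, -0.0132, -0.0307,  0.0319],
       [-0.0323,  0.143 ,  0.9892,  1.2872],
       [ 0.    ,  0.    ,  0.    ,  1.    ]])}
wrist {'fov_y': 63.99784039327574, 'cx': 327.40137876064625, 'cy': 236.56234952511647, 'pose': array([[ 0.3733,  0.8909,  0.2589,  0.3126],
       [-0.9277,  0.3593,  0.1013, -0.5744],
       [-0.0028, -0.278 ,  0.9606,  0.3843],
       [ 0.    ,  0.    ,  0.    ,  1.    ]])}
```

View pics/scene0.png

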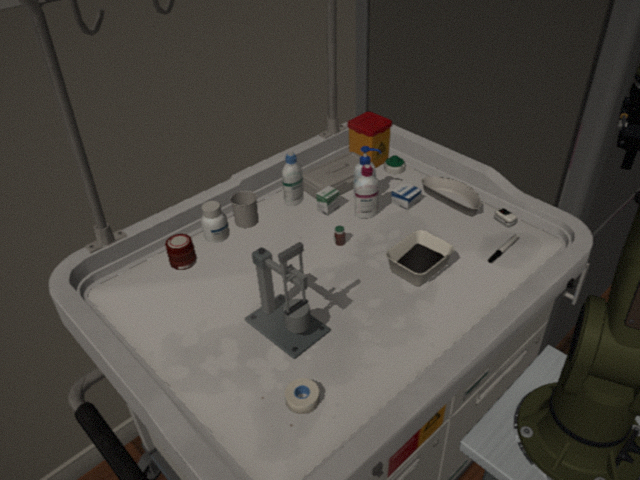

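View pics/top0.png

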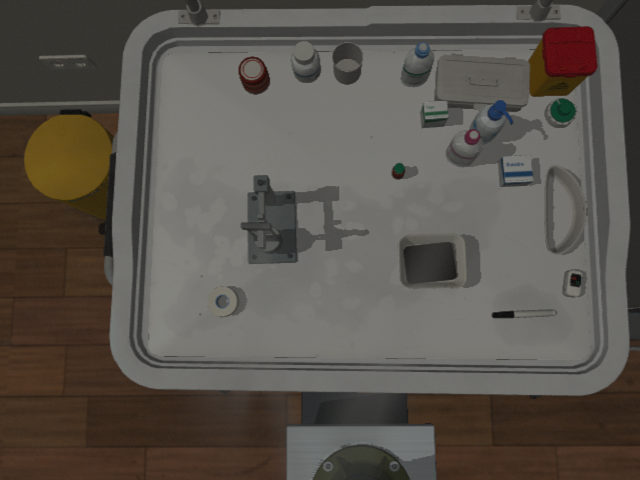

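The scene view shows the stand at (285,310), tape roll (302,395), vial (340,235) and dish (418,258). In the top view the base plate spans (247,190)–(298,263), with the grip at (258,226), dish (432,260), tape roll (224,300) and vial (398,171).

```bash
cat > h.py <<'E'
import numpy as np,cv2
from cell import env
np.set_printoptions(precision=4,suppress=True)
def ray(c,px):
    f=240/np.tan(np.radians(c["fov_y"]/2));P=np.array(c["pose"])
    d=np.array([(px[0]-c["cx"])/f,-(px[1]-c["cy"])/f,-1.0])
    return P[:3,3],P[:3,:3]@d
def onz(c,px,z):
    o,d=ray(c,px);return o+d*(z-o[2])/d[2]
def tri(*obs):
    A=np.zeros((3,3));b=np.zeros(3)
    for c,px in obs:
        o,d=ray(c,px);d=d/np.linalg.norm(d);M=np.eye(3)-np.outer(d,d);A+=M;b+=M@o
    X=np.linalg.solve(A,b)
    return X,[np.linalg.norm(np.cross(X-ray(c,p)[0],ray(c,p)[1]/np.linalg.norm(ray(c,p)[1]))) for c,p in obs]
def proj(c,X):
    f=240/np.tan(np.radians(c["fov_y"]/2));P=np.array(c["pose"])
    p=P[:3,:3].T@(np.array(X)-P[:3,3]);return np.array([c["cx"]+f*p[0]/-p[2],c["cy"]-f*p[1]/-p[2]])
E
python3 - <<'E'
from h import *
t=env.get_calibration("top");s=env.get_calibration("scene")
for n,p,z in[("tape",(224,300),.025),("vial",(398,171),.049),("base_fr",(298,263),.01),("base_fl",(249,263),.01),("base_br",(295,192),.01),("dish a",(401,237),.055),("dish b",(464,235),.055),("dish c",(467,286),.055),("dish d",(402,283),.055),("grip",(256,226),.244)]:print(n,onz(t,p,z))
a=cv2.imread("pics/scene0.png")[220:360,220:360];b=cv2.imread("pics/top0.png")[165:275,225:335]
cv2.imwrite("pics/c0.png",np.hstack([cv2.resize(np.clip(a*1.6,0,255).astype(np.uint8),(400,400),interpolation=3),cv2.resize(np.clip(b*1.6,0,255).astype(np.uint8),(400,400),interpolation=3)]))
E
```

```text
tape [0.4204 0.292  0.025 ]
vial [ 0.6991 -0.0948  0.049 ]
base_fr [0.5019 0.1299 0.01  ]
base_fl [0.5032 0.24   0.01  ]
base_br [0.6645 0.1363 0.01  ]
dish a [ 0.5508 -0.0966  0.055 ]
dish b [ 0.5533 -0.2319  0.055 ]
dish c [ 0.4435 -0.2335  0.055 ]
dish d [ 0.4514 -0.096   0.055 ]
grip [0.5464 0.1896 0.244 ]
```

View pics/c0.png

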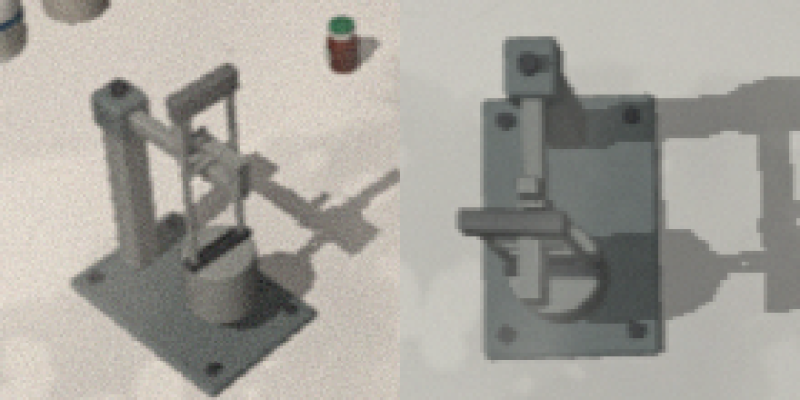

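Grip bar is seen at about (512,222) in the magnified top crop and the post at (530,65). The rung is hidden. I'm moving the wrist camera over it for closer views.

```bash
python3 -m jog '[[0.023,-0.018,-0.0223,0,0,0,0.087],[0.023,-0.018,-0.0223,0,0,0,0.087],[0.023,-0.018,-0.0223,0,0,0,0.087],[0.023,-0.018,-0.0223,0,0,0,0.087],[0.023,-0.018,-0.0223,0,0,0,0.087],[0.023,-0.018,-0.0223,0,0,0,0.087],[0.023,-0.018,-0.0223,0,0,0,0.087],[0.023,-0.018,-0.0223,0,0,0,0.087]]' && python3 -m jog '[[0.0233,-0.0266,0,0,0,0,0.087],[0.0233,-0.0266,0,0,0,0,0.087],[0.0233,-0.0266,0,0,0,0,0.087],[0.0233,-0.0266,0,0,0,0,0.087],[0.0233,-0.0266,0,0,0,0,0.087],[0.0233,-0.0266,0,0,0,0,0.087],[0.0233,-0.0266,0,0,0,0,0.087],[0.0233,-0.0266,0,0,0,0,0.087],[0.0233,-0.0266,0,0,0,0,0.087],[0.0233,-0.0266,0,0,0,0,0.087],[0.0233,-0.0266,0,0,0,0,0.087],[0.0233,-0.0266,0,0,0,0,0.087]]' && python3 -m jog '[[0,0,0,0,0,-0.1187,0.087],[0,0,0,0,0,-0.1187,0.087],[0,0,0,0,0,-0.1187,0.087],[0,0,0,0,0,-0.1187,0.087],[0,0,0,0,0,-0.1187,0.087],[0,0,0,0,0,-0.1187,0.087],[0,0,0,0,0,-0.1187,0.087],[0,0,0,0,0,-0.1187,0.087],[0,0,0,0,0,-0.1187,0.087],[0,0,0,0,0,-0.1187,0.087],[0,0,0,0,0,0,0.087]]'
```

```text
time_s: 0.77
tool_pos: [0.36, -0.3991, 0.4017]
tool_rot: [-180.0, 0.0, 21.9]
force: [0.8, 0.3, 0.9]
grip_width: 0.0872
grasp_force: 0.0
time_s: 1.77
tool_pos: [0.4998, 0.0016, 0.4008]
tool_rot: [180.0, 0.0, 21.9]
force: [0.2, -1.0, 0.0]
grip_width: 0.0869
grasp_force: 0.0
time_s: 2.68
tool_pos: [0.4996, -0.0001, 0.4005]
tool_rot: [-179.9, 0.0, 90.1]
force: [-0.3, 0.0, -0.1]
grip_width: 0.0868
grasp_force: 0.0
```

```bash
cat > snap.py <<'E'
import sys,pickle
from h import *
n=sys.argv[1];c=env.get_calibration("wrist");im=env.read_camera("wrist")
pickle.dump((c,env.get_obs()["tool_pos"],im),open(f"pics/{n}.pkl","wb"));cv2.imwrite(f"pics/{n}.png",im)
E
python3 snap.py w0
python3 -m jog '[[0.0317,0.0077,0,0,0,0,0.087],[0.0317,0.0077,0,0,0,0,0.087],[0.0317,0.0077,0,0,0,0,0.087],[0.0317,0.0077,0,0,0,0,0.087],[0.0317,0.0077,0,0,0,0,0.087],[0.0317,0.0077,0,0,0,0,0.087],[0,0,0,0,0,0,0.087],[0,0,0,0,0,0,0.087]]' && python3 snap.py w1 && python3 -m jog '[[0,-0.03,0,0,0,0,0.087],[0,-0.03,0,0,0,0,0.087],[0,-0.03,0,0,0,0,0.087],[0,-0.03,0,0,0,0,0.087],[0,0,0,0,0,0,0.087],[0,0,0,0,0,0,0.087]]' && python3 snap.py w2
python3 -c "
import cv2,numpy as np
a=[cv2.imread(f'pics/w{i}.png') for i in (1,2)]
cv2.imwrite('pics/w12.png',np.hstack([cv2.resize(i[:,100:500],(400,480)) for i in a]))"
```

```text
time_s: 3.4
tool_pos: [0.5456, 0.1924, 0.4002]
tool_rot: [-179.9, -0.1, 90.1]
force: [-0.1, -1.6, -0.4]
grip_width: 0.087
grasp_force: 0.0
time_s: 3.95
tool_pos: [0.4256, 0.1889, 0.402]
tool_rot: [179.8, 0.2, 89.7]
force: [0.7, -0.9, 0.3]
grip_width: 0.0865
grasp_force: 0.0
```

View pics/w12.png

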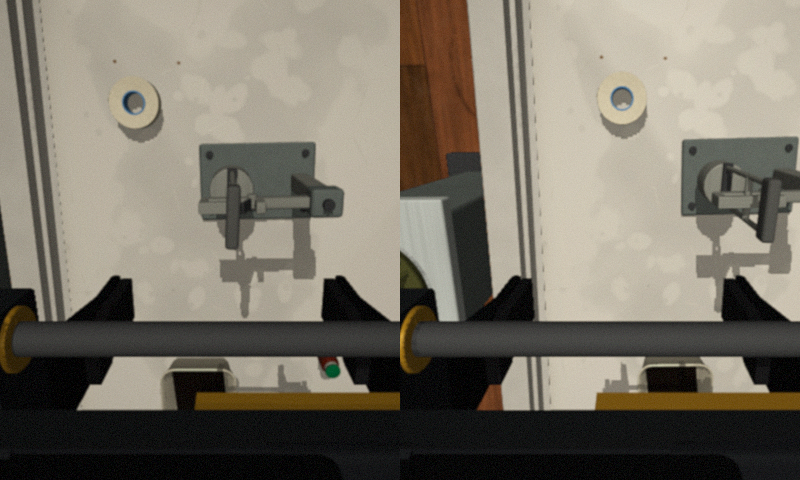

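View pics/w0.png

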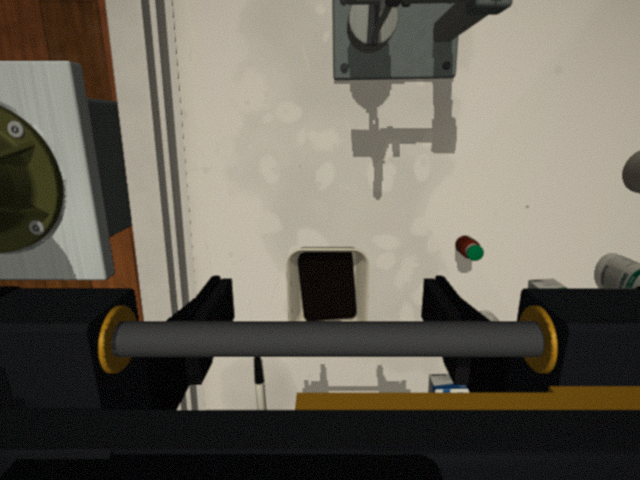

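In w1 (add 100 to columns) the grip bar runs from about (332,187) to (332,247), with the post at (425,205) and tape at (233,103). In w0 the dish rim spans about (288–367, 248–320) and the vial cap is at (474,252). I'll enlarge crops next.

```bash
python3 - <<'E'
import cv2,numpy as np
a=cv2.imread('pics/w1.png')[130:260,290:455];b=cv2.imread('pics/w2.png')[130:260,370:535]
f=lambda i:cv2.resize(np.clip(i*1.7,0,255).astype(np.uint8),None,fx=2.4,fy=4.6,interpolation=cv2.INTER_CUBIC)
a=cv2.resize(a[40:125,0:160],(800,300*1),interpolation=2) if 0 else a
g=lambda i,x0,y0:cv2.resize(np.clip(i*1.7,0,255).astype(np.uint8)[y0:y0+100,x0:x0+66],None,fx=6,fy=6,interpolation=cv2.INTER_CUBIC)
# w1 crop origin (300,165), w2 crop origin (435,165); x6
w1=cv2.imread('pics/w1.png');w2=cv2.imread('pics/w2.png')
cv2.imwrite('pics/c1.png',np.hstack([g(w1,295,160),g(w2,425,155)]))
E
```

```text
(no output)
```

View pics/c1.png

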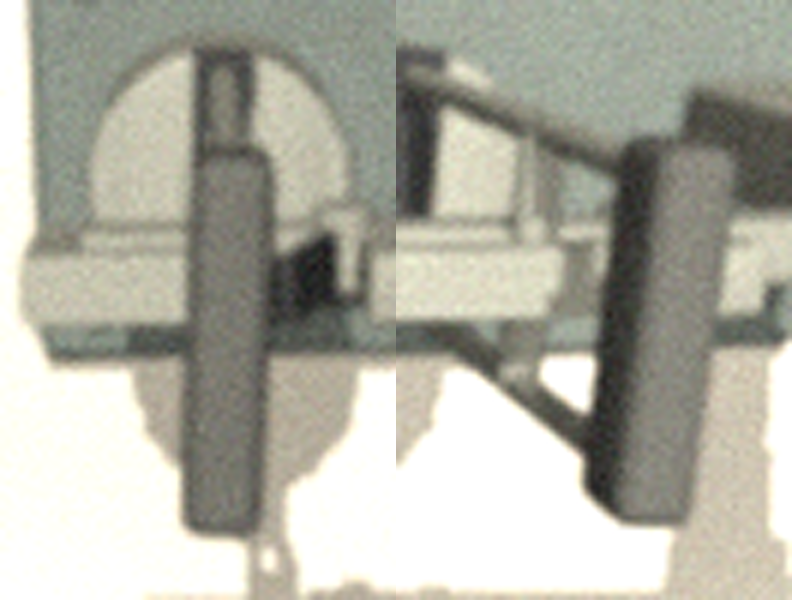

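The left crop shows the bar's top face centred at full pixel (333.3,216.7) in w1. The right crop puts it at (471.7,210.7) in w2. The hook arm lies level, with the keeper dark at crop (310,270).

```bash
cat > m.py <<'E'
from h import *
import pickle
w0,w1,w2=[pickle.load(open(f"pics/w{i}.pkl","rb")) for i in range(3)]
c1,c2=w1[0],w2[0];t=env.get_calibration("top");s=env.get_calibration("scene")
A=lambda x,y:(295+x/6,160+y/6); B=lambda x,y:(425+(x-396)/6,155+y/6)
print("grip top",tri((c1,(333.3,216.7)),(c2,(471.7,210.7))))
for n,p,q in[("far",A(237,151),B(695,147)),("near",A(223,530),B(657,521))]:print(n,tri((c1,p),(c2,q)),onz(c1,p,.244),onz(c2,q,.244))
print("edge x",[onz(c1,A(*p),.244)[0] for p in[(202,200),(272,200),(186,500),(260,500)]])
# base corners by mask in w1,w2
for c,im,x0,x1 in((c1,w1[2],280,430),(c2,w2[2],360,520)):
    hsv=cv2.cvtColor(im,cv2.COLOR_BGR2HSV);b,g,r=[im[...,i].astype(int) for i in range(3)]
    m=((g-r>6)).astype(np.uint8)*255;m[:125]=0;m[235:]=0;m[:,:x0]=0;m[:,x1:]=0
    m=cv2.morphologyEx(m,cv2.MORPH_CLOSE,np.ones((7,7)))
    ct=max(cv2.findContours(m,0,2)[0],key=cv2.contourArea)
    print(cv2.boundingRect(ct),cv2.minAreaRect(ct))
    cols=np.arange(x0+45,x1-45,4);top=[np.argmax(m[:,k]>0) for k in cols];k=np.polyfit(cols,top,1)
    P,Q=[onz(c,(u,np.polyval(k,u)),.01) for u in(cols[0],cols[-1])];print("far-edge yaw",np.degrees(np.arctan2(Q[1]-P[1],Q[0]-P[0])),P,Q)
    L=[];rows=np.arange(155,180,3)
    left=[np.argmax(m[v]>0) for v in rows];k=np.polyfit(rows,left,1)
    P,Q=[onz(c,(np.polyval(k,v),v),.01) for v in(rows[0],rows[-1])];print("front-edge yaw",np.degrees(np.arctan2(P[0]-Q[0],-(P[1]-Q[1]))),P,Q)
# dish interior & rim from w0
im=w0[2];
for n,p in[("rim fl",(288,250)),("rim bl",(366,250))]:print(n,onz(w0[0],p,.055))
E
python3 m.py
```

```text
grip top (array([0.5494, 0.1938, 0.2417]), [np.float64(6.966040905092308e-05), np.float64(6.9660409051014e-05)])
far (array([0.5503, 0.2204, 0.2392]), [np.float64(0.00021534599030818095), np.float64(0.00021534599030827837)]) [0.5502 0.2213 0.244 ] [0.5485 0.2209 0.244 ]
near (array([0.5485, 0.1663, 0.244 ]), [np.float64(0.00014854372664876024), np.float64(0.00014854372664877642)]) [0.5485 0.1662 0.244 ] [0.5485 0.1665 0.244 ]
edge x [np.float64(0.5453964596950652), np.float64(0.5551610871905871), np.float64(0.5431509657822755), np.float64(0.5538610300989618)]
(300, 143, 114, 55) ((356.8603820800781, 169.84097290039062), (52.63831329345703, 113.0659408569336), 89.0759506225586)
far-edge yaw 0.7450826273530178 [0.5403 0.2425 0.01  ] [0.6188 0.2436 0.01  ]
front-edge yaw 178.95488600054088 [0.5064 0.2295 0.01  ] [0.5058 0.1957 0.01  ]
(382, 138, 115, 76) ((439.0, 175.5), (75.0, 114.0), 90.0)
far-edge yaw 1.3825353583801014 [0.5352 0.2438 0.01  ] [0.6304 0.2461 0.01  ]
front-edge yaw -177.99997187216957 [0.505  0.2238 0.01  ] [0.5062 0.1898 0.01  ]
rim fl [ 0.4435 -0.09    0.055 ]
rim bl [ 0.552  -0.0898  0.055 ]
```

Grip found at about (0.549, 0.194), top at z 0.243 against 0.244 nominal, yaw near 0. I'm moving above it.

```bash
python3 -m jog '[[0.0012,0.0308,0.025,0,0,0,0.087],[0.0012,0.0308,0.025,0,0,0,0.087],[0.0012,0.0308,0.025,0,0,0,0.087],[0.0012,0.0308,0.025,0,0,0,0.087],[0,0,0,0,0,0,0.06],[0,0,0,0,0,0,0.06],[0,0,0,0,0,0,0.06],[0,0,0,0,0,0,0.06]]'; python3 snap.py w3; python3 - <<'E'
from h import *
import pickle,cv2
c,tp,im=pickle.load(open("pics/w3.pkl","rb"))
print(env.get_obs()["tool_pos"],env.get_obs()["tool_rot"],env.get_obs()["force"])
p=proj(c,[.549,.194,.244]);print(p,tp)
u,v=map(int,p);u0,v0=max(0,u-100),max(0,v-75);print(u0,v0)
cv2.imwrite("pics/c3.png",cv2.resize(np.clip(im[v0:v0+150,u0:u0+200]*1.7,0,255).astype(np.uint8),(800,600),interpolation=2))
E
```

```text
time_s: 4.67
tool_pos: [0.5495, 0.1954, 0.3022]
tool_rot: [179.9, -0.0, 89.9]
force: [0.1, -0.3, 0.6]
grip_width: 0.068
grasp_force: 0.0
[0.5494 0.1954 0.3027] [179.8314  -0.0046  89.9642] [-0.3883 -0.3702  0.0204]
[327.8158 258.3688] [0.5494 0.1954 0.3027]
227 183
```

View pics/c3.png

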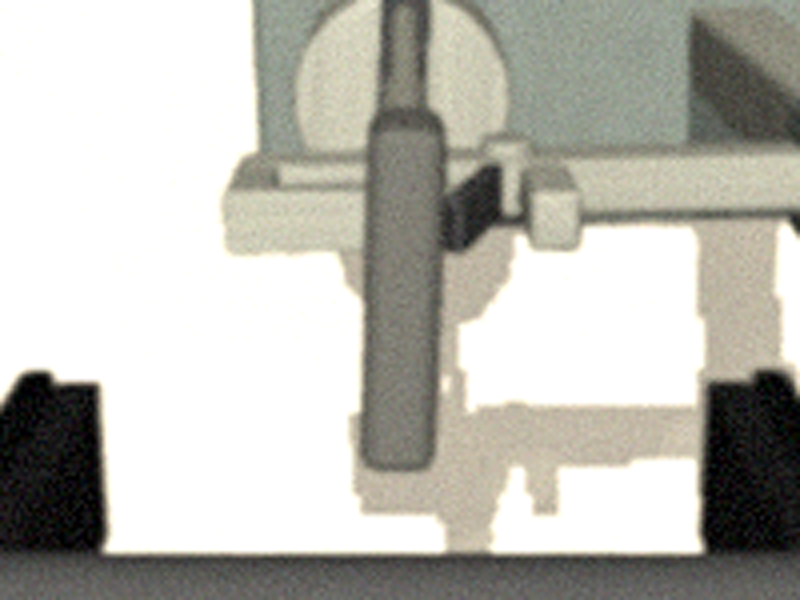

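The bar's top is centred at crop (403,290), i.e. full pixel (327.8,255.5), on the finger midline within 1 mm. The keeper shows at crop (470,210). I'll descend and close gently.

```bash
python3 -m jog '[[0,-0.0003,0.02,0,0,0.015,0.05],[0,0,0.02,0,0,0,0.04],[0,0,0.02,0,0,0,0.04],[0,0,0.015,0,0,0,0.04],[0,0,0.01,0,0,0,0.04],[0,0,0,0,0,0,0.04],[0,0,0,0,0,0,0.04],[0,0,0,0,0,0,0.04]]' 5 && python3 -m jog '[[0,0,0,0,0,0,0.025],[0,0,0,0,0,0,0.022],[0,0,0,0,0,0,0.02],[0,0,0,0,0,0,0.018],[0,0,0,0,0,0,0.017],[0,0,0,0,0,0,0.016]]' 5
```

```text
time_s: 5.38
tool_pos: [0.5497, 0.1952, 0.2177]
tool_rot: [179.8, -0.0, 89.1]
force: [0.0, 0.3, -0.4]
grip_width: 0.0399
grasp_force: 0.0
time_s: 5.88
tool_pos: [0.5491, 0.1948, 0.2159]
tool_rot: [-180.0, 0.0, 89.1]
force: [0.0, 0.7, 0.3]
grip_width: 0.0175
grasp_force: 0.0
```

```bash
python3 -m jog '[[0,0,0,0,0,0,0.015],[0,0,0,0,0,0,0.014],[0,0,0,0,0,0,0.013],[0,0,0,0,0,0,0.012],[0,0,0,0,0,0,0.010],[0,0,0,0,0,0,0.008],[0,0,0,0,0,0,0.005]]' 5;  python3 -m jog '[[0,0,0,0,0,0,0.0],[0,0,0,0,0,0,0.0],[0,0,0,0,0,0,0.0],[0,0,0,0,0,0,0.0]]' 8
```

```text
time_s: 6.47
tool_pos: [0.5492, 0.1948, 0.2159]
tool_rot: [180.0, -0.0, 89.1]
force: [1.4, 0.1, -0.7]
grip_width: 0.0115
grasp_force: 5.0
time_s: 6.8
tool_pos: [0.5491, 0.1948, 0.2159]
tool_rot: [180.0, 0.0, 89.1]
force: [0.4, -0.1, -0.6]
grip_width: 0.0115
grasp_force: 8.0
```

```bash
python3 -m jog '[[0,0,0,0,0,0,0],[0,0,0,0,0,0,0],[0,0,0,0,0,0,0]]' 25;python3 -m jog '[[0,0,0,0,0,0,0],[0,0,0,0,0,0,0],[0,0,0,0,0,0,0]]' 55;  python3 -m jog '[[0,0,-0.0004,0,0,0,0],[0,0,-0.0004,0,0,0,0],[0,0,-0.0004,0,0,0,0],[0,0,0,0,0,0,0],[0,0,0,0,0,0,0],[0,0,0,0,0,0,0],[0,0,0,0,0,0,0]]'
```

```text
time_s: 7.05
tool_pos: [0.5491, 0.1948, 0.2159]
tool_rot: [180.0, 0.0, 89.1]
force: [-0.2, -0.0, -0.4]
grip_width: 0.012
grasp_force: 25.0
time_s: 7.3
tool_pos: [0.549, 0.1948, 0.2159]
tool_rot: [-180.0, 0.0, 89.1]
force: [0.3, 0.3, -0.3]
grip_width: 0.0113
grasp_force: 55.0
time_s: 7.88
tool_pos: [0.5489, 0.1947, 0.2169]
tool_rot: [-180.0, 0.0, 89.1]
force: [-0.5, -0.7, -4.0]
grip_width: 0.0113
grasp_force: 55.0
```

```bash
for i in 1; do python3 -m jog '[[0,0.001,0,0,0,0,0],[0,0.001,0,0,0,0,0],[0,0,0,0,0,0,0]]'|grep -E "pos|^force"; python3 -m jog '[[0,0.001,0,0,0,0,0],[0,0.001,0,0,0,0,0],[0,0,0,0,0,0,0]]'|grep -E "pos|^force";python3 -m jog '[[0,0,0,0,0,0,0],[0,0,0,0,0,0,0]]'|grep -E "pos|^force"; done
```

```text
tool_pos: [0.5514, 0.1947, 0.2171]
force: [0.2, 0.2, -3.9]
tool_pos: [0.5534, 0.1947, 0.2171]
force: [-0.2, 0.5, -4.2]
tool_pos: [0.5531, 0.1948, 0.2171]
force: [0.1, 0.3, -4.3]
```

```bash
J='python3 -m jog'; $J '[[0,0.001,0,0,0,0,0],[0,0.0005,0,0,0,0,0],[0,0,0,0,0,0,0],[0,0,0,0,0,0,0]]'|grep -E "pos|^force"; $J '[[0,0.001,0,0,0,0,0],[0,0.0005,0,0,0,0,0],[0,0,0,0,0,0,0],[0,0,0,0,0,0,0]]'|grep -E "pos|^force"
```

```text
tool_pos: [0.5546, 0.1947, 0.2171]
force: [0.5, 0.5, -3.8]
tool_pos: [0.5561, 0.1947, 0.2171]
force: [0.3, -1.1, -3.7]
```

```bash
J='python3 -m jog'; $J '[[0,0.001,0,0,0,0,0],[0,0.0005,0,0,0,0,0],[0,0,0,0,0,0,0],[0,0,0,0,0,0,0]]'|grep -E "pos|^force"; $J '[[0,0.001,0,0,0,0,0],[0,0.0005,0,0,0,0,0],[0,0,0,0,0,0,0],[0,0,0,0,0,0,0]]'|grep -E "pos|^force"
```

```text
tool_pos: [0.5576, 0.1946, 0.2171]
force: [0.2, -0.6, -4.9]
tool_pos: [0.5591, 0.1946, 0.2171]
force: [0.0, -0.6, -4.3]
```

```bash
J='python3 -m jog'; $J '[[0,0.001,0,0,0,0,0],[0,0.0005,0,0,0,0,0],[0,0,0,0,0,0,0],[0,0,0,0,0,0,0]]'|grep -E "pos|^force"; $J '[[0,0.001,0,0,0,0,0],[0,0.0005,0,0,0,0,0],[0,0,0,0,0,0,0],[0,0,0,0,0,0,0]]'|grep -E "pos|^force"
```

```text
tool_pos: [0.5598, 0.1947, 0.2168]
force: [-3.3, -0.9, -5.3]
tool_pos: [0.5615, 0.1948, 0.2169]
force: [-5.1, 0.2, -3.1]
```

```bash
J='python3 -m jog'; $J '[[0,0.0005,0,0,0,0,0],[0,0.0005,0,0,0,0,0],[0,0,0,0,0,0,0],[0,0,0,0,0,0,0],[0,0,0,0,0,0,0]]'|grep -E "pos|rot|^force"; $J '[[0,0,0,0,0,0,0],[0,0,0,0,0,0,0]]'|grep -E "pos|rot|^force"
```

```text
tool_pos: [0.5624, 0.1948, 0.217]
tool_rot: [-179.9, 0.0, 89.1]
force: [-4.3, -0.6, -2.4]
tool_pos: [0.5625, 0.1948, 0.217]
tool_rot: [-179.9, 0.0, 89.1]
force: [-5.5, -0.0, -3.6]
```

```bash
J='python3 -m jog'; $J '[[0,0.0005,0,0,0,0,0],[0,0,0,0,0,0,0],[0,0,0,0,0,0,0],[0,0,0,0,0,0,0]]'|grep -E "pos|rot|^force"; $J '[[0,0,0,0,0,0,0],[0,0,0,0,0,0,0]]'|grep -E "pos|^force|grip"
```

```text
tool_pos: [0.5628, 0.1948, 0.217]
tool_rot: [-179.9, 0.0, 89.1]
force: [-6.5, -0.3, -3.5]
tool_pos: [0.5628, 0.1948, 0.217]
force: [-6.1, 0.0, -2.6]
grip_width: 0.0115
```

```bash
J='python3 -m jog'; $J '[[0,0.0005,0,0,0,0,0],[0,0,0,0,0,0,0],[0,0,0,0,0,0,0],[0,0,0,0,0,0,0]]'|grep -E "pos|^force"; $J '[[0,0.0004,0,0,0,0,0],[0,0,0,0,0,0,0],[0,0,0,0,0,0,0],[0,0,0,0,0,0,0]]'|grep -E "pos|^force|grip"
```

```text
tool_pos: [0.5632, 0.1948, 0.217]
force: [-5.8, 0.4, -3.0]
tool_pos: [0.5635, 0.1948, 0.2171]
force: [-6.7, -0.0, -3.4]
grip_width: 0.0118
```

```bash
J='python3 -m jog'; $J '[[0,0.0004,0,0,0,0,0],[0,0,0,0,0,0,0],[0,0,0,0,0,0,0],[0,0,0,0,0,0,0]]'|grep -E "pos|^force"; $J '[[0,0,0,0,0,0,0],[0,0,0,0,0,0,0]]'|grep -E "pos|rot|^force|grip"
```

```text
tool_pos: [0.5638, 0.1948, 0.2171]
force: [-6.4, -0.3, -2.6]
tool_pos: [0.5638, 0.1949, 0.2171]
tool_rot: [-179.9, 0.0, 89.1]
force: [-7.2, -0.0, -3.0]
grip_width: 0.0114
```

```bash
J='python3 -m jog'; $J '[[0,0.0004,0,0,0,0,0],[0,0,0,0,0,0,0],[0,0,0,0,0,0,0],[0,0,0,0,0,0,0],[0,0,0,0,0,0,0]]'|grep -E "pos|^force|grip"
```

```text
tool_pos: [0.5641, 0.1949, 0.2171]
force: [-7.4, -0.4, -1.7]
grip_width: 0.0114
```

```bash
J='python3 -m jog'; $J '[[0,0.0003,0,0,0,0,0],[0,0,0,0,0,0,0],[0,0,0,0,0,0,0],[0,0,0,0,0,0,0],[0,0,0,0,0,0,0]]'|grep -E "pos|^force|grip"
```

```text
tool_pos: [0.5643, 0.1949, 0.2171]
force: [-6.5, 0.2, -1.7]
grip_width: 0.0117
```

```bash
J='python3 -m jog'; $J '[[0,0.0004,0,0,0,0,0],[0,0,0,0,0,0,0],[0,0,0,0,0,0,0],[0,0,0,0,0,0,0],[0,0,0,0,0,0,0]]'|grep -E "pos|^force|grip"
```

```text
tool_pos: [0.5647, 0.1949, 0.2171]
force: [-6.6, 0.1, -1.5]
grip_width: 0.0114
```

```bash
J='python3 -m jog'; $J '[[0,0.0003,0,0,0,0,0],[0,0,0,0,0,0,0],[0,0,0,0,0,0,0],[0,0,0,0,0,0,0],[0,0,0,0,0,0,0]]'|grep -E "pos|^force|grip";$J '[[0,0,0,0,0,0,0]]'|grep -E "pos|rot|^force|grip"
```

```text
tool_pos: [0.5649, 0.1949, 0.2171]
force: [-7.1, -0.0, -2.0]
grip_width: 0.0115
tool_pos: [0.5649, 0.1949, 0.2171]
tool_rot: [-179.8, 0.0, 89.1]
force: [-7.8, 0.4, -2.6]
grip_width: 0.0116
```

```bash
J='python3 -m jog'; $J '[[0,0.0004,0,0,0,0,0],[0,0,0,0,0,0,0],[0,0,0,0,0,0,0],[0,0,0,0,0,0,0],[0,0,0,0,0,0,0]]'|grep -E "pos|^force|torq";python3 -c "
from h import *
print(env.get_obs()['wrist_torque'])"
```

```text
tool_pos: [0.5652, 0.1949, 0.2172]
force: [-7.1, 1.0, -1.1]
[-0.0723  1.9981 -0.0053]
```

```bash
J='python3 -m jog'; $J '[[0,0.0004,0,0,0,0,0],[0,0,0,0,0,0,0],[0,0,0,0,0,0,0],[0,0,0,0,0,0,0],[0,0,0,0,0,0,0]]'|grep -E "pos|^force|grip";python3 snap.py w4;python3 - <<'E'
from h import *
im=cv2.imread("pics/w4.png");cv2.imwrite("pics/c4.png",cv2.resize(np.clip(im[150:300,200:440]*1.8,0,255).astype(np.uint8),(800,500),interpolation=2))
E
```

```text
tool_pos: [0.5655, 0.195, 0.2172]
force: [-7.4, 0.9, -1.5]
grip_width: 0.0115
```

View pics/c4.png

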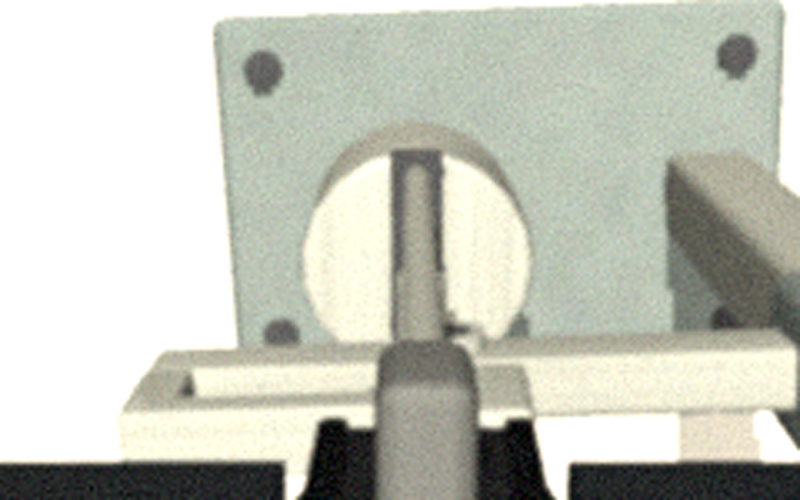

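The bar is held between the pads at crop (428,430). The weight still looks upright, and the hook sits in front with the keeper hidden beneath the pads. I'll press on towards the stop.

```bash
J='python3 -m jog'; $J '[[0,0.0005,0,0,0,0,0],[0,0,0,0,0,0,0],[0,0,0,0,0,0,0],[0,0,0,0,0,0,0],[0,0,0,0,0,0,0]]'|grep -E "pos|^force"
```

```text
tool_pos: [0.5657, 0.195, 0.2172]
force: [-8.2, -0.3, 0.3]
```

```bash
J='python3 -m jog'; $J '[[0,0.0005,0,0,0,0,0],[0,0,0,0,0,0,0],[0,0,0,0,0,0,0],[0,0,0,0,0,0,0],[0,0,0,0,0,0,0]]'|grep -E "pos|^force|grip";python3 -c "
from h import *
print(env.get_obs()['wrist_torque'],env.get_obs()['tool_rot'])"
```

```text
tool_pos: [0.5659, 0.195, 0.2172]
force: [-9.7, 0.0, -0.5]
grip_width: 0.0117
[-0.1265  2.4264  0.0162] [-179.7494    0.0407   89.1429]
```

```bash
J='python3 -m jog'; $J '[[0,0,-0.0005,0,0,0,0],[0,0,-0.0005,0,0,0,0],[0,0,0,0,0,0,0],[0,0,0,0,0,0,0],[0,0,0,0,0,0,0],[0,0,0,0,0,0,0]]'|grep -E "pos|^force"
```

```text
tool_pos: [0.5657, 0.1949, 0.2173]
force: [-8.9, -0.4, -2.9]
```

```bash
J='python3 -m jog'; $J '[[0,0,-0.0005,0,0,0,0],[0,0,-0.0005,0,0,0,0],[0,0,0,0,0,0,0],[0,0,0,0,0,0,0],[0,0,0,0,0,0,0]]'|grep -E "pos|^force"
```

```text
tool_pos: [0.5657, 0.1948, 0.2176]
force: [-8.0, 0.3, -7.1]
```

```bash
J='python3 -m jog'; $J '[[0,0,-0.0005,0,0,0,0],[0,0,-0.0005,0,0,0,0],[0,0,0,0,0,0,0],[0,0,0,0,0,0,0],[0,0,0,0,0,0,0]]'|grep -E "pos|^force"
```

```text
tool_pos: [0.5656, 0.1947, 0.2185]
force: [-7.2, -0.2, -6.6]
```

```bash
J='python3 -m jog'; $J '[[0,0.0004,0,0,0,0,0],[0,0.0003,-0.0003,0,0,0,0],[0,0,0,0,0,0,0],[0,0,0,0,0,0,0],[0,0,0,0,0,0,0]]'|grep -E "pos|^force"
```

```text
tool_pos: [0.5659, 0.1947, 0.2186]
force: [-8.4, 0.4, -7.5]
```

```bash
J='python3 -m jog'; $J '[[0,0,-0.0005,0,0,0,0],[0,0,-0.0005,0,0,0,0],[0,0,0,0,0,0,0],[0,0,0,0,0,0,0],[0,0,0,0,0,0,0]]'|grep -E "pos|^force"
```

```text
tool_pos: [0.5659, 0.1946, 0.2196]
force: [-8.6, 0.1, -7.2]
```

```bash
J='python3 -m jog'; $J '[[0,0,-0.0005,0,0,0,0],[0,0,-0.0005,0,0,0,0],[0,0,0,0,0,0,0],[0,0,0,0,0,0,0],[0,0,0,0,0,0,0]]'|grep -E "pos|^force"
```

```text
tool_pos: [0.5659, 0.1946, 0.2206]
force: [-8.5, 0.1, -6.8]
```

```bash
J='python3 -m jog'; $J '[[0,0,-0.0005,0,0,0,0],[0,0,-0.0005,0,0,0,0],[0,0,0,0,0,0,0],[0,0,0,0,0,0,0],[0,0,0,0,0,0,0]]'|grep -E "pos|^force"
```

```text
tool_pos: [0.5659, 0.1946, 0.2216]
force: [-8.2, 0.2, -7.1]
```

```bash
J='python3 -m jog'; $J '[[0,0,-0.0005,0,0,0,0],[0,0,-0.0005,0,0,0,0],[0,0,0,0,0,0,0],[0,0,0,0,0,0,0],[0,0,0,0,0,0,0]]'|grep -E "pos|^force"
```

```text
tool_pos: [0.5658, 0.1946, 0.2225]
force: [-8.1, 0.6, -7.2]
```

```bash
J='python3 -m jog'; $J '[[0,0,-0.0005,0,0,0,0],[0,0,-0.0005,0,0,0,0],[0,0,-0.0005,0,0,0,0],[0,0,0,0,0,0,0],[0,0,0,0,0,0,0],[0,0,0,0,0,0,0]]'|grep -E "pos|^force"
```

```text
tool_pos: [0.5659, 0.1945, 0.2241]
force: [-8.7, -0.1, -7.0]
```

```bash
J='python3 -m jog'; $J '[[0,0,-0.0005,0,0,0,0],[0,0,-0.0005,0,0,0,0],[0,0,-0.0005,0,0,0,0],[0,0,0,0,0,0,0],[0,0,0,0,0,0,0],[0,0,0,0,0,0,0]]'|grep -E "pos|^force"
```

```text
tool_pos: [0.5659, 0.1945, 0.2256]
force: [-8.1, -0.1, -7.2]
```

```bash
J='python3 -m jog'; $J '[[0,0,-0.0005,0,0,0,0],[0,0,-0.0005,0,0,0,0],[0,0,-0.0005,0,0,0,0],[0,0,0,0,0,0,0],[0,0,0,0,0,0,0],[0,0,0,0,0,0,0]]'|grep -E "pos|^force"
```

```text
tool_pos: [0.5659, 0.1945, 0.2271]
force: [-8.0, -0.3, -7.7]
```

```bash
J='python3 -m jog'; $J '[[0,0,-0.0007,0,0,0,0],[0,0,-0.0007,0,0,0,0],[0,0,-0.0007,0,0,0,0],[0,0,-0.0007,0,0,0,0],[0,0,0,0,0,0,0],[0,0,0,0,0,0,0],[0,0,0,0,0,0,0]]'|grep -E "pos|^force"
```

```text
tool_pos: [0.5659, 0.1945, 0.2299]
force: [-8.2, -0.3, -7.6]
```

```bash
J='python3 -m jog'; $J '[[0,0,-0.0007,0,0,0,0],[0,0,-0.0007,0,0,0,0],[0,0,-0.0007,0,0,0,0],[0,0,-0.0007,0,0,0,0],[0,0,0,0,0,0,0],[0,0,0,0,0,0,0],[0,0,0,0,0,0,0]]'|grep -E "pos|^force"
```

```text
tool_pos: [0.5659, 0.1945, 0.2327]
force: [-8.1, 0.1, -7.7]
```

```bash
J='python3 -m jog'; $J '[[0,0,-0.0007,0,0,0,0],[0,0,-0.0007,0,0,0,0],[0,0,-0.0007,0,0,0,0],[0,0,-0.0007,0,0,0,0],[0,0,0,0,0,0,0],[0,0,0,0,0,0,0],[0,0,0,0,0,0,0]]'|grep -E "pos|^force"
```

```text
tool_pos: [0.5659, 0.1945, 0.2355]
force: [-8.4, 0.1, -7.1]
```

```bash
J='python3 -m jog'; $J '[[0,0,-0.0007,0,0,0,0],[0,0,-0.0007,0,0,0,0],[0,-0.0002,-0.0007,0,0,0,0],[0,-0.0002,-0.0007,0,0,0,0],[0,-0.0002,0,0,0,0,0],[0,0,0,0,0,0,0]]'|grep -E "pos|^force"; $J '[[0,0,-0.001,0,0,0,0],[0,0,-0.001,0,0,0,0],[0,0,-0.001,0,0,0,0],[0,0,0,0,0,0,0],[0,0,0,0,0,0,0]]'|grep -E "pos|^force"; $J '[[0,0,-0.001,0,0,0,0],[0,0,-0.001,0,0,0,0],[0,0,-0.001,0,0,0,0],[0,0,0,0,0,0,0],[0,0,0,0,0,0,0]]'|grep -E "pos|^force"; $J '[[0,0,-0.001,0,0,0,0],[0,0,-0.001,0,0,0,0],[0,0,-0.001,0,0,0,0],[0,0,-0.001,0,0,0,0],[0,0,0,0,0,0,0],[0,0,0,0,0,0,0]]'
```

```text
tool_pos: [0.5662, 0.1946, 0.2391]
force: [-7.6, -0.4, -4.7]
tool_pos: [0.5695, 0.1942, 0.2437]
force: [0.4, -0.6, -4.0]
tool_pos: [0.5683, 0.1946, 0.2462]
force: [-0.2, 0.5, -4.2]
time_s: 24.77
tool_pos: [0.5682, 0.1945, 0.2502]
tool_rot: [180.0, 0.0, 89.1]
force: [1.0, -0.1, -4.8]
grip_width: 0.0112
grasp_force: 55.0
```

The rung is out over the beak and unloaded. Next: lift a little, move off towards -x, and measure the dish.

```bash
J='python3 -m jog'; $J '[[0,0,-0.002,0,0,0,0],[0,-0.002,-0.002,0,0,0,0],[0,-0.008,0,0,0,0,0],[0,-0.01,0,0,0,0,0],[0,-0.01,0,0,0,0,0],[0,-0.01,0,0,0,0,0]]'|grep -E "pos|^force"; $J '[[0,-0.01,0,0,0,0,0],[0,-0.01,0,0,0,0,0],[0,-0.01,0,0,0,0,0],[0,-0.01,0,0,0,0,0],[0,-0.01,0,0,0,0,0],[0,-0.01,0,0,0,0,0],[0,-0.01,0,0,0,0,0],[0,-0.005,-0.005,0,0,0,0],[0,0,-0.005,0,0,0,0],[0,0,-0.005,0,0,0,0],[0,0,0,0,0,0,0],[0,0,0,0,0,0,0]]'
python3 - <<'E'
from h import *
import pickle
t=env.get_calibration("top");im=env.read_camera("top");c0=pickle.load(open("pics/w0.pkl","rb"))
def dark(c,im,box,z,thr):
    u0,v0,u1,v1=box;g=cv2.cvtColor(im,cv2.COLOR_BGR2GRAY)[v0:v1,u0:u1]
    m=(g<thr).astype(np.uint8);ct=max(cv2.findContours(m,0,2)[0],key=cv2.contourArea)
    r=cv2.minAreaRect(ct);b=cv2.boxPoints(r)+[u0,v0];P=np.array([onz(c,p,z) for p in b]);print("floor",b.round(1).tolist(),P[:,:2].tolist(),P.mean(0))
dark(t,im,(385,225,480,300),.003,90);dark(c0[0],c0[2],(280,240,375,325),.003,60)
def rim(c,im,box,z):
    u0,v0,u1,v1=box;g=cv2.cvtColor(im,cv2.COLOR_BGR2GRAY)[v0:v1,u0:u1];print(g[g.shape[0]//2,::3],g[:,g.shape[1]//2][::3])
rim(t,im,(385,225,480,300),.055)
P=[onz(t,p,.055) for p in[(401,235),(465,235),(466,287),(401,284)]];print(np.mean(P,0))
E
```

```text
tool_pos: [0.5266, 0.1954, 0.254]
force: [-1.0, -0.3, -4.3]
time_s: 26.27
tool_pos: [0.454, 0.1964, 0.2697]
tool_rot: [179.9, -0.0, 89.1]
force: [0.7, -0.4, -4.5]
grip_width: 0.0114
grasp_force: 55.0
floor [[394.8, 287.5], [396.5, 237.7], [467.4, 240.1], [465.7, 289.9]] [[0.44521860093481813, -0.08524514785923026], [0.5571638008276272, -0.09197277237828835], [0.5495780689974392, -0.2501064596297634], [0.43823355998179747, -0.24148300045302848]] [ 0.4975 -0.1672  0.003 ]
floor [[280.0, 324.0], [280.0, 252.0], [374.0, 252.0], [374.0, 324.0]] [[0.42147554089515926, -0.2334140885993775], [0.42546994633735197, -0.1102398683139806], [0.569833800446129, -0.10990776681807156], [0.5741751677175998, -0.2330034933770493]] [ 0.4977 -0.1716  0.003 ]
[91 91 90 91 90 83 78 38 44 46 47 51 54 55 52 55 54 53 51 47 45 39 38 42
 75 75 77 89 92 96 96 95] [126 127 126 115 105 102  73  52  55  53  55  54  54  54  53  54  53  53
  52  80  88 122 136 136 134]
[ 0.4998 -0.164   0.055 ]
```

```bash
python3 - <<'E'
from h import *
import pickle
t=env.get_calibration("top");im=cv2.imread("pics/top0.png");c,_,w=pickle.load(open("pics/w0.pkl","rb"))
for cc,i,(u0,v0,u1,v1),thr in((t,im,(395,232,472,292),65),(c,w,(290,244,366,322),40)):
    g=cv2.GaussianBlur(cv2.cvtColor(i,cv2.COLOR_BGR2GRAY),(3,3),0)[v0:v1,u0:u1]
    ct=max(cv2.findContours((g<thr).astype(np.uint8),0,2)[0],key=cv2.contourArea)
    b=cv2.boxPoints(cv2.minAreaRect(ct))+[u0,v0];P=np.array([onz(cc,p,.003) for p in b]);print(b.round(1).tolist(),P[:,:2].round(4).tolist(),P.mean(0))
E
```

```text
[[401.0, 246.0], [453.4, 240.8], [457.2, 278.7], [404.8, 283.9]] [[0.5382, -0.1015], [0.5485, -0.2188], [0.4633, -0.2237], [0.453, -0.1075]] [ 0.5008 -0.1629  0.003 ]
[[297.2, 252.6], [351.1, 248.7], [356.0, 318.4], [302.2, 322.3]] [[0.4519, -0.1111], [0.5345, -0.1047], [0.5448, -0.223], [0.4575, -0.2302]] [ 0.4972 -0.1673  0.003 ]
```

Both views put the dish floor centre at about (0.499, -0.165), and its size reads 85 x 117 mm against 86 x 112 given. I'm carrying the weight over.

```bash
J='python3 -m jog'; $J '[[-0.01,0.001,0,0,0,0,0],[-0.02,0.003,0,0,0,0,0],[-0.035,0.005,0,0,0,0,0],[-0.04,0.0056,0,0,0,0,0],[-0.04,0.0056,0,0,0,0,0],[-0.04,0.0056,0,0,0,0,0],[-0.04,0.0056,0,0,0,0,0],[-0.04,0.0056,0,0,0,0,0],[-0.035,0.005,0,0,0,0,0],[-0.03,0.004,0,0,0,0,0],[-0.02,0.003,0,0,0,0,0],[-0.01,0.0016,0,0,0,0,0]]'; $J '[[0,0,0,0,0,0,0],[0,0,0,0,0,0,0],[0,0,0,0,0,0,0]]';python3 - <<'E'
from h import *
s=env.read_camera("scene");t=env.read_camera("top");print(proj(env.get_calibration("scene"),[.499,-.165,.15]),proj(env.get_calibration("top"),[.499,-.165,.15]))
f=lambda i,u,v:cv2.resize(np.clip(i[v:v+150,u:u+100]*1.7,0,255).astype(np.uint8),(400,600),interpolation=2)
cv2.imwrite("pics/c5.png",np.hstack([f(s,370,145),f(t,385,190)]))
E
```

```text
time_s: 27.32
tool_pos: [0.4976, -0.1689, 0.268]
tool_rot: [-179.9, 0.0, 88.8]
force: [0.2, -0.9, -4.5]
grip_width: 0.0114
grasp_force: 55.0
time_s: 27.57
tool_pos: [0.4984, -0.1618, 0.269]
tool_rot: [-180.0, -0.1, 89.3]
force: [-0.0, 1.2, -4.1]
grip_width: 0.0112
grasp_force: 55.0
[424.4939 217.5326] [441.1958 255.1573]
```

View pics/c5.png

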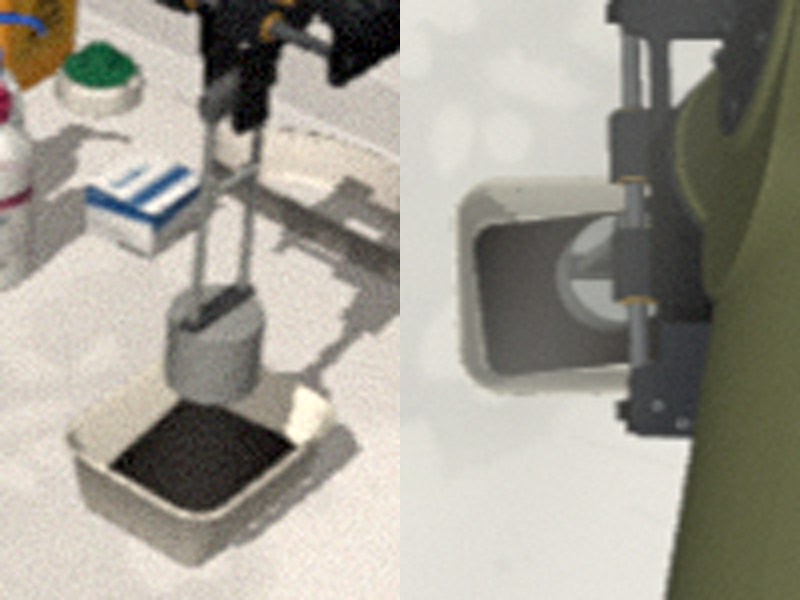

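The weight hangs upright over the dish. In the right crop its cylinder top is centred at about (609,275), which is full pixel (437,259).

```bash
python3 - <<'E'
from h import *
t=env.get_calibration("top");print(onz(t,(437.25,258.75),.138),env.get_obs()["tool_pos"])
s=env.get_calibration("scene")
# scene: cylinder bottom ellipse lowest (215,403), sides at u=165,263 ; top ellipse centre approx (215,318)
print(onz(s,(370+215/4,145+320/4),.138))
E
```

```text
[ 0.4933 -0.159   0.138 ] [ 0.4983 -0.1621  0.2693]
[ 0.4918 -0.1545  0.138 ]
```

The weight is about 2° off vertical in the grip from the push. I'll correct that, then lower.

```bash
J='python3 -m jog'; $J '[[-0.002,0,0,-0.018,0,0,0],[-0.002,0.0005,0,-0.018,0,0,0],[0,0,0.015,0,0,0,0],[0,0,0.02,0,0,0,0],[0,0,0.02,0,0,0,0],[0,0,0.012,0,0,0,0],[0,0,0.006,0,0,0,0],[0,0,0.002,0,0,0,0],[0,0,0,0,0,0,0],[0,0,0,0,0,0,0],[0,0,0,0,0,0,0]]'; $J '[[0,0,0.001,0,0,0,0],[0,0,0.001,0,0,0,0],[0,0,0,0,0,0,0],[0,0,0,0,0,0,0]]'|grep -E "pos|^force"
```

```text
time_s: 28.58
tool_pos: [0.502, -0.1687, 0.1955]
tool_rot: [177.8, 0.1, 89.1]
force: [0.2, -0.1, -3.8]
grip_width: 0.0116
grasp_force: 55.0
tool_pos: [0.5012, -0.1685, 0.1922]
force: [-0.4, 0.2, -4.5]
```

```bash
J='python3 -m jog'; $J '[[0,0,0.001,0,0,0,0],[0,0,0.001,0,0,0,0],[0,0,0.001,0,0,0,0],[0,0,0.001,0,0,0,0],[0,0,0,0,0,0,0],[0,0,0,0,0,0,0]]'|grep -E "pos|^force";  $J '[[0,0,0.001,0,0,0,0],[0,0,0.001,0,0,0,0],[0,0,0,0,0,0,0],[0,0,0,0,0,0,0]]'|grep -E "pos|^force"
```

```text
tool_pos: [0.5013, -0.1684, 0.1881]
force: [-0.3, 0.4, -3.7]
tool_pos: [0.5014, -0.1685, 0.1861]
force: [0.2, -0.1, -3.9]
```

```bash
J='python3 -m jog'; $J '[[0,0,0.001,0,0,0,0],[0,0,0,0,0,0,0],[0,0,0,0,0,0,0]]'|grep -E "pos|^force";  $J '[[0,0,0.001,0,0,0,0],[0,0,0,0,0,0,0],[0,0,0,0,0,0,0]]'|grep -E "pos|^force";  $J '[[0,0,0.0007,0,0,0,0],[0,0,0,0,0,0,0],[0,0,0,0,0,0,0]]'|grep -E "pos|^force"
```

```text
tool_pos: [0.5015, -0.1684, 0.1851]
force: [0.5, -0.4, -4.1]
tool_pos: [0.5017, -0.1685, 0.1844]
force: [0.1, 0.4, -3.7]
tool_pos: [0.5021, -0.1686, 0.1843]
force: [-0.2, 0.4, 1.2]
```

Touchdown at TCP z 0.184, as expected. I'll release gently.

```bash
J='python3 -m jog'; $J '[[0,0,0,0,0,0,0],[0,0,0,0,0,0,0],[0,0,0,0,0,0,0]]' 5|grep -E "pos|^force";  $J '[[0,0,0,0,0,0,0.014],[0,0,0,0,0,0,0.016],[0,0,0,0,0,0,0.018],[0,0,0,0,0,0,0.022],[0,0,0,0,0,0,0.026],[0,0,0,0,0,0,0.03],[0,0,0,0,0,0,0.035],[0,0,0,0,0,0,0.04],[0,0,0,0,0,0,0.04],[0,0,0,0,0,0,0.04]]'; $J '[[0,0,-0.01,0,0,0,0.04],[0,0,-0.02,0,0,0,0.05],[0,0,-0.03,0,0,0,0.05],[0,0,-0.03,0,0,0,0.05],[0,0,-0.03,0,0,0,0.05],[-0.03,0,-0.01,0,0,0,0.05],[-0.04,0,0,0,0,0,0.05],[-0.04,0,0,0,0,0,0.05],[-0.02,0,0,0,0,0,0.05],[0,0,0,0,0,0,0.05],[0,0,0,0,0,0,0.05]]'
python3 - <<'E'
from h import *
s=env.read_camera("scene");t=env.read_camera("top")
f=lambda i,u,v:cv2.resize(np.clip(i[v:v+150,u:u+100]*1.7,0,255).astype(np.uint8),(400,600),interpolation=2)
cv2.imwrite("pics/c6.png",np.hstack([f(s,370,145),f(t,385,190)]))
E
```

```text
tool_pos: [0.5022, -0.1687, 0.1843]
force: [0.9, 0.2, 2.9]
time_s: 31.58
tool_pos: [0.5015, -0.1685, 0.1835]
tool_rot: [177.9, 0.0, 89.1]
force: [0.7, -0.3, -0.0]
grip_width: 0.0387
grasp_force: 0.0
time_s: 32.5
tool_pos: [0.4943, -0.2996, 0.3136]
tool_rot: [177.9, -0.0, 88.9]
force: [0.4, -0.3, -0.2]
grip_width: 0.0498
grasp_force: 0.0
```

View pics/c6.png

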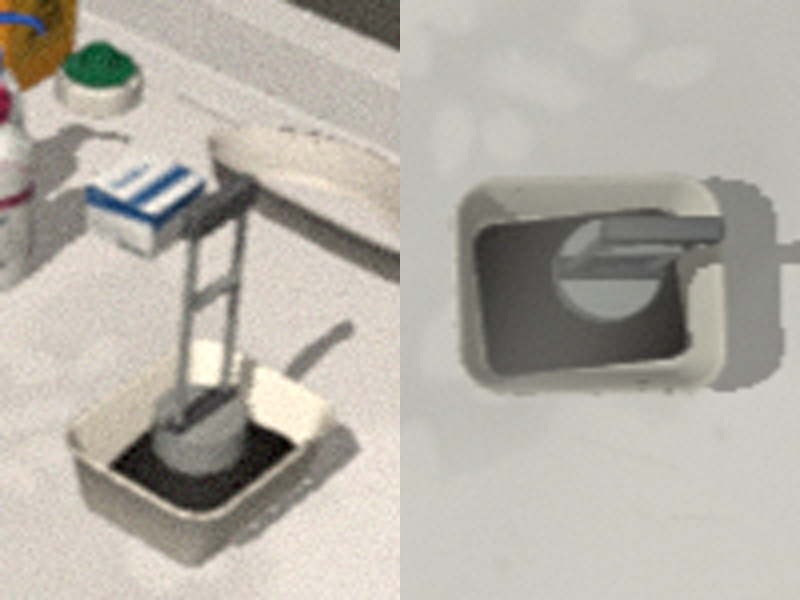

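The weight stands upright inside the dish, cylinder at crop (608,270) against dish centre near (590,290). The gripper is clear.

```bash
python3 -c "
from cell import env
print(env.sign_off())"
```

```text
the job is handed in; nothing more can be done
None
```

The weight is off the hook and standing upright in the white dish, clear of the stand, and the job is handed in at about 33 s; the wrist readings I checked stayed near 10 N at most, the path kept clear of the tape roll and vial, and sign-off returned no verdict.

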